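Restock and start the food warmer

ROBOT

A 6-joint arm with a two-finger parallel gripper is mounted at the origin on the work surface. World frame = base frame: x ahead of the robot, y to its left, z up, the work surface at z = 0. Lengths are in m, angles in rad, forces in N, time in s.
With the tool pointing down it reaches from about 0.325 to 0.9 m from the base axis. Payload 6.1 kg.
Tool frame: the origin (TCP) lies at the very end of the fingers, on their centre line; the grasp point (between the pads) lies 19 mm behind it; z points along the fingers, y is the line along which they close (so a half turn about z gives the same grasp; the last joint's range is limited). The gripper opens to 87 mm and grips with 3 to 60 N. Pads are 19 mm wide; open, the fingers measure 117 mm over their backs; the gripper's body (75 mm by 190 mm) begins 51 mm behind the grasp point.
Start: joints at [1.086, 0.22, 1.526, -0, 1.395, -0.126], TCP at [0.219, 0.585, 0.223] pointing down, gripper open.
Joint ranges: [-2.98, 2.98], [-0.91, 2.08], [0.09, 2.57], [-1.24, 4.39], [0.2, 2.65], [-2.68, 2.68]. Speed limits (rad/s): [2.57, 2.57, 3.01, 3.14, 3.14, 3.14].

INTERFACE

Orientations are given as [roll, pitch, yaw] about the fixed x, y, z axes, in that order (R = Rz(yaw) Ry(pitch) Rx(roll)).
In Python, from bench import env, kinematics, get_state, viewer gives the robot as it stands. Calls block until the motion is done:
- env.reach(position, orientation): joint-space move of the TCP to a pose.
- env.move_linear(position, velocity=0.15, rotation=None, force_limit=None): straight line of the TCP; rotation=None keeps the orientation; velocity is the mean speed in m/s. With force_limit (N) it stops when the force on the tool has changed by that much, and returns True; else False.
- env.goto_joints(angles): joint-space move.
- env.move_gripper(opening, force=None): opening from 0.0 (shut) to 1.0 (fully open); force is the grip in N (None keeps the last); returns when the fingers have stopped.
- env.dwell(seconds).
- kinematics.ik(position, orientation): joint angles nearest the present ones, or None.
- get_state(): the state.
- viewer.camera(name): name is "scene" or "top" or "wrist"; returns a dict with "image" (384x512x3 uint8, red, green, blue), "depth" (384x512 float32, m along the optical axis (not along the pixel's ray), 0 where there is no reading), "fx", "fy", "cx", "cy" (pixels), "R" (3x3) and "t" (3): a world point X has camera coordinates R X + t; the wrist camera has in their place "T_tool_cam" (4x4, takes a point from camera to tool coordinates, whose origin is the TCP and whose axes are the flange's). Camera axes: x right, y down, z forward; pixel columns grow to the right and rows downward; lengths in m; the calibration is good to about 2 mm. A picture is of the moment at which its call begins: read the wrist's pose just before it.
A pose or a line that the arm cannot do raises env.Unreachable and nothing moves.
- env.close_job(): hands the job in; it is judged then, once.
Trained networks look in a picture, given as the dict that the camera call returned (one of the last four; its "shot" number tells which), for a name from the list of things; names that differ only in an ending like _2 or _b are one class to them, and where a whole thing is asked for, a point or a joint stands for the part that bears it (a point fixed in the world has none). Each returns a list of dicts, best first, with "p" (0 to 1); they miss things now and then, are a little off and sometimes report something else, mostly with a low value. They report only what shows in the picture. A call takes as long as a camera call.
- viewer.spot_in(picture, query): "pixel" ([column, row] in pixels, amid what is visible of it).
The state is a dict: "clock": time; "joint_positions": joint angles; "joint_velocities": joint speeds; "joint_efforts": joint torques, N m; "ee_pos": TCP position; "eef_rot": TCP orientation; "wrist_force": force on the tool from outside, world axes, zero at the start; "ft_torque": the same for the moment, N m; "width": opening from 0.0 (shut) to 1.0 (fully open); "grasp_force": force on a finger pad.
Only numpy, scipy, OpenCV 4.12 (cv2) and the standard library are available. Lean on these libraries where they do the work, as an engineer would, in place of code of your own. Each camera call takes 0.05 s, during which the arm holds its last target. There are 200 camera calls.

TASK

Slide the warmer's heat fader right down to off, then clear the used paper cups out of the well into the black tray, standing upright, and stand every soup tin from the counter upright in the well, one to a cell. With all that done and the heat still off, slide the heat fader up to its pointer clip; the timer fader must also finish at its own clip. Leave the amber bottle in its cell and do not disturb the squat jar among the tins.

Things in the scene. Friction and masses are not known exactly. Their poses are not given: they have to be found in the camera images.
- warmer: White food warmer, fixed in an episode, 250 x 290 mm. Origin on the table, mid-width (y), 35 mm from its footprint centre towards +x; x points from panel (robot side) to well, y along the fader tracks. Dark panel: x -155 to -95 mm, top 45 mm high. Well: floor 15 mm high, 2 (x) by 3 (y) cells 74 x 74 mm inside, 14 mm walls between, wall tops 41 mm above the table
- cell0 (a point): Centre of the floor of well cell 0 (row next to the panel, -y end); axes as the warmer; neighbouring cell centres are 88 mm apart
- cell1 (a point): Centre of the floor of well cell 1 (row next to the panel, middle); axes as the warmer; neighbouring cell centres are 88 mm apart
- cell2 (a point): Centre of the floor of well cell 2 (row next to the panel, +y end); axes as the warmer; neighbouring cell centres are 88 mm apart
- cell3 (a point): Centre of the floor of well cell 3 (far row, -y end); axes as the warmer; neighbouring cell centres are 88 mm apart
- cell4 (a point): Centre of the floor of well cell 4 (far row, middle); axes as the warmer; neighbouring cell centres are 88 mm apart
- cell5 (a point): Centre of the floor of well cell 5 (far row, +y end); axes as the warmer; neighbouring cell centres are 88 mm apart
- heat (a joint): Travel of the heat fader in m: 0 at the -y end of its track (off), 0.1 at the +y end. The longer track, on the +y half of the panel; about 1.5 N of friction
- heat_top (a point): Centre of the top face of the heat fader's black grip, which slides along the warmer's y. The grip is 28 mm (x) by 20 mm (y) by 40 mm high; its top is 99.5 mm above the table; the track housing below it is 40 mm wide, top 59 mm above the table
- heat_mark (a point): Top centre of the small steel pointer clip (12 x 12 x 8 mm, fixed in an episode) on the panel's robot-side edge beside the heat track; y axis along the track. The fader is set when its grip's centre is level with the clip along the track (31 mm away across it)
- timer (a joint): Travel of the timer fader in m: 0 at the -y end of its track (no time), 0.06 at the +y end. The shorter track, on the -y half of the panel; about 1.5 N of friction
- timer_top (a point): Centre of the top face of the timer fader's black grip, which slides along the warmer's y. The grip is 28 mm (x) by 20 mm (y) by 40 mm high; its top is 99.5 mm above the table; the track housing below it is 40 mm wide, top 59 mm above the table
- timer_mark (a point): Top centre of the small steel pointer clip (12 x 12 x 8 mm, fixed in an episode) on the panel's robot-side edge beside the timer track; y axis along the track. The fader is set when its grip's centre is level with the clip along the track (31 mm away across it)
- tin0: Squat soup tin with a brown label and ring-pull, standing on the counter; 58 mm diameter, 50 mm tall, straight-sided, about 0.2 kg. Origin: centre of its underside, z up. May be absent
- tin1: Squat soup tin with a brown label and ring-pull, standing on the counter; 58 mm diameter, 50 mm tall, straight-sided, about 0.2 kg. Origin: centre of its underside, z up. May be absent
- tin2: Squat soup tin with a brown label and ring-pull, standing on the counter; 58 mm diameter, 50 mm tall, straight-sided, about 0.2 kg. Origin: centre of its underside, z up. May be absent
- tin3: Squat soup tin with a brown label and ring-pull, standing on the counter; 58 mm diameter, 50 mm tall, straight-sided, about 0.2 kg. Origin: centre of its underside, z up. May be absent
- cup0: Used takeaway paper cup with flat black lid, standing in a well cell; 95 mm tall, side tapers from 50 mm diameter at the foot to 62 mm at 88 mm height, lid 65 mm diameter, 40 g. Origin: centre of its underside, z up. May be absent
- cup1: Used takeaway paper cup with flat black lid, standing in a well cell; 95 mm tall, side tapers from 50 mm diameter at the foot to 62 mm at 88 mm height, lid 65 mm diameter, 40 g. Origin: centre of its underside, z up. May be absent
- tonic: Small amber glass bottle standing in a well cell, to be left there; 44 mm diameter, 95 mm tall. Origin: centre of its underside
- tray_in (a point): Centre of the inner floor (5 mm above the counter) of the black open tray for used cups, fixed in an episode; tray 200 (x) x 150 (y) x 45 mm high, walls 5 mm thick; axes as the tray
- creamer: Squat glass jar with a black cap among the tins, not to be moved; 68 mm diameter, 85 mm tall. Origin: centre of its underside

How it is judged:
By the outcome, as a careful person would: the job done as asked, in the order asked, and still so for the second after the job is handed in, with the robot touching nothing.
Of tin0, tin1, tin2, tin3 only 3 to 4 are there at a start; the rules pass over those that are not, and their reading is None.
Of cup0, cup1 only 1 to 2 are there at a start; the rules pass over those that are not, and their reading is None.
At some moment in a run one of tin0, tin1, tin2, tin3 may be knocked a few centimetres aside while the robot is not near it.
It also fails if it takes over 200 s, if anything falls off the work surface, if the arm or the gripper's body presses on something with over 40 N, if the wrist force passes 120 N, or if a joint passes its speed limit or range.

## Working session

There is one attempt and no reset: what is moved stays moved. The work goes in short steps, each a Python script; the robot and the scene stay as the last script left them, time stands still between calls to the robot, and variables do not carry over. Pictures are saved under pics/ and viewed, at most 14 in all, crops included, and the job is handed in when it is done.

```bash
ls && mkdir -p pics
python3 - <<'E'
from bench import env, kinematics, get_state, viewer
import cv2
print(get_state())
for n in ["scene","top"]:
    p=viewer.camera(n); cv2.imwrite(f"pics/{n}0.png",p["image"][:,:,::-1])
    print(n,p["fx"],p["cx"],p["cy"],p["R"],p["t"])
    for q in ["heat_top","timer_top","heat_mark","timer_mark","tin0","cup0","tonic","tray_in","creamer","warmer"]:
        print(q,[(d["pixel"],round(d["p"],2)) for d in viewer.spot_in(p,q)])
E
```

```text
pics
{'clock': 0.0, 'joint_positions': array([ 1.08588756e+00,  2.21243946e-01,  1.52760340e+00, -2.08764603e-05,
        1.39470766e+00, -1.26091454e-01]), 'joint_velocities': array([-0.00147715,  0.00021635,  0.00095745, -0.00076117,  0.00010178,
        0.00037721]), 'joint_efforts': array([ 9.15568080e-05, -4.94611466e+01, -3.87376034e+01,  6.98621920e-02,
        5.74054860e-02, -1.43521402e-04]), 'ee_pos': array([0.21919208, 0.58463818, 0.22143031]), 'eef_rot': array([-3.13964329e+00, -2.26397930e-04,  2.78277880e+00]), 'wrist_force': array([-0.2411807 , -0.54287191, -0.46659633]), 'ft_torque': array([ 0.02239354, -0.05010079, -0.0519873 ]), 'grasp_force': 0.0, 'width': 0.9977422555649073}
scene 440.3643108676365 252.0078262701887 182.8946476722629 [[-0.78398372  0.62055909 -0.01661176]
 [ 0.44677566  0.54545142 -0.70913627]
 [-0.43100005 -0.56337302 -0.70487573]] [ 0.44343637 -0.15354604  1.68976111]
heat_top [([258.8, 218.7], 0.67)]
timer_top [([218.6, 126.2], 0.65), ([257.7, 175.0], 0.53)]
heat_mark []
timer_mark []
tin0 [([235.8, 138.5], 0.78), ([185.5, 144.2], 0.62), ([190
[... 305 characters left out ...]
, 218.2], 0.23)]
top 373.4382029756084 251.16669276989293 198.6271572347864 [[-0.01758634 -0.99929    -0.03332003]
 [-0.99243403  0.02149636 -0.1208826 ]
 [ 0.12151303  0.03094205 -0.99210744]] [0.00222051 0.52189918 0.95953228]
heat_top [([205.8, 205.9], 0.4)]
timer_top [([277.0, 207.0], 0.67)]
heat_mark [([405.4, 237.5], 0.56), ([275.3, 206.9], 0.53)]
timer_mark []
tin0 [([371.7, 246.9], 0.96), ([366.1, 214.3], 0.8), ([361.2, 163.2], 0.71), ([405.6, 181.9], 0.57)]
cup0 [([196.2, 178.8], 0.93), ([206.5, 207.1], 0.28)]
tonic [([233.3, 154.1], 0.75), ([204.9, 206.1], 0.55)]
tray_in [([113.3, 212.2], 0.81), ([236.1, 184.3], 0.49)]
creamer [([406.4, 237.7], 0.56)]
warmer [([233.7, 185.6], 0.8)]
```

View pics/scene0.png

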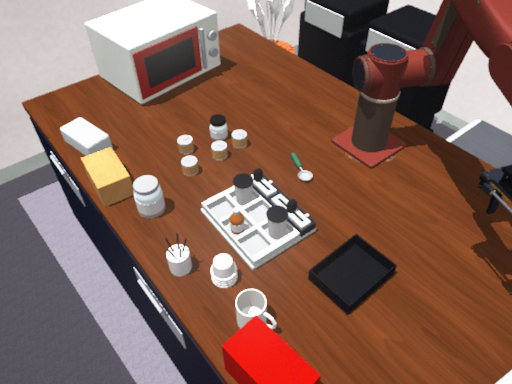

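View pics/top0.png

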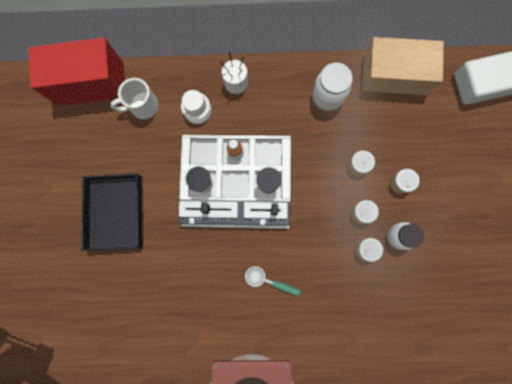

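The scene shows cups in the panel-side end cells (top view 198,180 and 268,180), the bottle in the far middle cell (234,150), and four tins at (362,163), (406,181), (366,212) and (370,250). The creamer is at (406,237) and the tray at (113,212).

```bash
cat > h.py <<'E'
from bench import env, kinematics, get_state, viewer
import numpy as np, cv2
from scipy.spatial.transform import Rotation as Rt
def shot(name):
    s=get_state(); p=viewer.camera(name)
    if name=="wrist":
        T=np.eye(4); T[:3,:3]=Rt.from_euler("xyz",s["eef_rot"]).as_matrix(); T[:3,3]=s["ee_pos"]
        T=T@p["T_tool_cam"]; p["Rw"],p["o"]=T[:3,:3],T[:3,3]
    else: p["Rw"]=p["R"].T; p["o"]=-p["R"].T@p["t"]
    return p
def ray(p,px): return p["Rw"]@np.array([(px[0]-p["cx"])/p["fx"],(px[1]-p["cy"])/p["fy"],1.])
def at_z(p,px,z):
    r=ray(p,px); return p["o"]+r*(z-p["o"][2])/r[2]
def cloud(p):
    v,u=np.mgrid[:384,:512]; d=p["depth"]
    c=np.stack([(u-p["cx"])/p["fx"]*d,(v-p["cy"])/p["fy"]*d,d],-1)
    X=c@p["Rw"].T+p["o"]; X[d==0]=np.nan; return X
def at_d(p,px):
    X=cloud(p); c,r=int(round(px[0])),int(round(px[1]))
    return np.nanmedian(X[max(r-1,0):r+2,max(c-1,0):c+2].reshape(-1,3),0)
def save(p,n): cv2.imwrite(f"pics/{n}.png",cv2.cvtColor(p["image"],cv2.COLOR_RGB2BGR))
def blobs(p,z0,z1,amin=30,box=None):
    """connected regions of the height map in z0..z1: centre (min enclosing), extent"""
    X=cloud(p); m=(X[...,2]>z0)&(X[...,2]<z1)
    if box is not None: m&=(X[...,0]>box[0])&(X[...,0]<box[1])&(X[...,1]>box[2])&(X[...,1]<box[3])
    n,l,st,_=cv2.connectedComponentsWithStats(m.astype(np.uint8))
    out=[]
    for i in range(1,n):
        if st[i,4]<amin: continue
        q=X[l==i]; (c,w,a)=cv2.minAreaRect(q[:,:2].astype(np.float32))
        (cc,r)=cv2.minEnclosingCircle(q[:,:2].astype(np.float32))
        out.append((np.round(c,4),np.round(w,4),round(a,1),np.round(cc,4),round(r,4),round(float(np.median(q[:,2])),4),int(st[i,4])))
    return out
E
python3 - <<'E'
from h import *
p=shot("top")
for z0,z1,n in [(.044,.056,"tin"),(.08,.1,"creamer/fader"),(.1,.118,"cup"),(.036,.045,"wall")]:
    print(n); [print(*b) for b in blobs(p,z0,z1,25,(.2,.95,-.6,.5))]
print("tray",at_d(p,(113.3,212)))
w=viewer.camera("wrist"); print(w["T_tool_cam"],w["fx"],(w["depth"]>0).mean())
E
```

```text
tin
[0.8387 0.3991] [0.0881 0.189 ] 40.5 [0.8716 0.4271] 0.0946 0.0498 170
[ 0.8213 -0.4032] [0.19   0.0614] 64.1 [ 0.8489 -0.4166] 0.0951 0.0507 166
[ 0.8203 -0.5874] [0.093  0.0059] 11.9 [ 0.8207 -0.5896] 0.0466 0.0499 96
[0.8377 0.0298] [0.0607 0.0211] 89.7 [0.8478 0.0298] 0.0304 0.0484 40
[0.8199 0.3076] [0.0292 0.0693] 38.9 [0.8089 0.2987] 0.0348 0.0502 58
[ 0.7824 -0.2146] [0.0785 0.0234] 63.7 [ 0.7929 -0.2197] 0.0394 0.0506 55
[0.7803 0.2739] [0.0249 0.0734] 42.1 [0.7895 0.2822] 0.0368 0.05 53
[0.7624 0.1362] [0.0268 0.0635] 16.4 [0.774  0.1396] 0.0319 0.0495 60
[ 0.612 -0.302] [0.0559 0.0568] 22.3 [ 0.6119 -0.3027] 0.0293 0.0497 385
[ 0.561  -0.4133] [0.0568 0.0555] 89.4 [ 0.5612 -0.4137] 0.0293 0.0498 399
[0.5868 0.3021] [0.0404 0.0223] 44.5 [0.5805 0.3086] 0.0204 0.0457 32
[0.5734 0.4382] [0.0113 0.0353] 88.7 [0.5735 0.4384] 0.0182 0.0455 25
[0.5291 0.4387] [0.0429 0.0062] 1.9 [0.529  0.4402] 0.0216 0.0452 32
[0.5032 0.2941] [0.0504 0.0041] 1.0 [0.5032 0.2944] 0.0253 0.0457 34
[ 0.4813 -0.3043] [0.0556 0.0566] 17.7 [ 0.4816 -0.3037] 0.0291 0.05 401
[0.4837 0.0375] [0.2877 0
[... 2431 characters left out ...]
9
[0.484  0.0531] [0.1729 0.0578] 88.9 [0.4708 0.0533] 0.0866 0.0436 307
[0.4703 0.1648] [0.035 0.021] 88.7 [0.4704 0.1647] 0.0204 0.0434 45
[ 0.4603 -0.0796] [0.0519 0.0207] 88.9 [ 0.4616 -0.0797] 0.0276 0.0436 89
[0.4306 0.2924] [0.0151 0.0686] 81.4 [0.4311 0.2956] 0.0344 0.0429 63
[ 0.4178 -0.3758] [0.0177 0.0586] 86.5 [ 0.4173 -0.3837] 0.0294 0.0405 37
tray [0.49630503 0.37311188 0.00537778]
[[-1.03096989e-03 -9.56430036e-01 -2.91959798e-01  7.97839443e-02]
 [ 9.99999342e-01 -1.13268776e-03  1.79365060e-04 -1.14246267e-03]
 [-5.02249421e-04 -2.91959422e-01  9.56430575e-01 -1.61884800e-01]
 [ 0.00000000e+00  0.00000000e+00  0.00000000e+00  1.00000000e+00]] 281.0235041089702 0.995849609375
```

Run:
```python
from h import *
yaw=np.pi-0.038
for i,y in enumerate([0.08,-0.02]):
    if i==0: env.reach([0.45,y,0.26],[np.pi,0,yaw])
    env.move_linear([0.45,y,0.19])
    env.dwell(.3)
    p=shot("wrist")
    for z0,z1,n in [(.094,.105,"fader"),(.0505,.0565,"clip"),(.105,.116,"cup"),(.036,.0435,"wall")]:
        print(n); [print(*b) for b in blobs(p,z0,z1,25,(.4,.75,-.14,.22))]
    for q in ["heat_mark","timer_mark","heat_top","timer_top"]:
        print(q,[(d["pixel"],round(d["p"],2),at_d(p,d["pixel"]).round(4)) for d in viewer.spot_in(p,q)])
    save(p,f"w{i}"); np.savez(f"w{i}.npz",X=cloud(p),img=p["image"])
```

```text
fader
[ 0.4871 -0.0674] [0.0272 0.0189] 0.1 [ 0.4874 -0.068 ] 0.0151 0.0984 353
[0.4936 0.1061] [0.0201 0.0271] 88.1 [0.4939 0.1056] 0.0153 0.0987 503
clip
[ 0.4706 -0.0385] [0.1148 0.037 ] 68.6 [ 0.4877 -0.0452] 0.0575 0.0528 351
[0.4663 0.1026] [0.148  0.0184] 87.8 [0.475  0.1023] 0.0741 0.053 382
[0.5443 0.12  ] [0.0443 0.0114] 89.3 [0.55 0.12] 0.0222 0.0534 76
[0.6336 0.0252] [0.0084 0.0325] 17.4 [0.6372 0.0263] 0.0163 0.0533 76
cup
[0.5624 0.1197] [0.064  0.0321] 88.2 [0.5653 0.1196] 0.0323 0.1099 1555
[ 0.576  -0.0321] [0.0074 0.034 ] 60.1 [ 0.575  -0.0337] 0.0172 0.1098 155
wall
[0.4553 0.0386] [0.2862 0.0037] 87.8 [0.4551 0.0386] 0.1432 0.0413 678
[0.5374 0.0425] [0.1093 0.0368] 87.0 [0.5384 0.0424] 0.0571 0.0408 686
[0.5349 0.1508] [0.0545 0.0275] 45.6 [0.5422 0.1437] 0.0274 0.0407 157
[ 0.5186 -0.0594] [0.041  0.0035] 88.2 [ 0.519  -0.0594] 0.0207 0.0409 95
[ 0.5399 -0.0927] [0.0052 0.023 ] 87.9 [ 0.5399 -0.0907] 0.0116 0.0404 76
[0.547 0.117] [0.0146 0.047 ] 8.3 [0.5543 0.118 ] 0.0236 0.0401 83
[0.6151 0.0258] [0.0643 0.1338] 12.5 [0.6049 0.0235] 0.0679 0.0408 1595
[0.6182
[... 1292 characters left out ...]
9 0.0038] 87.2 [0.5248 0.1017] 0.0111 0.041 52
[0.5263 0.1619] [0.0336 0.0028] 89.5 [0.5255 0.162 ] 0.0169 0.0411 59
[ 0.5402 -0.0507] [0.0468 0.014 ] 76.3 [ 0.5469 -0.0524] 0.0235 0.0397 92
[0.5414 0.122 ] [0.0259 0.004 ] 84.0 [0.543  0.1219] 0.0131 0.0399 48
[ 0.622  -0.1039] [0.0202 0.0631] 87.8 [ 0.6221 -0.1032] 0.0329 0.0411 343
[0.6157 0.0312] [0.1163 0.0415] 87.9 [0.6051 0.0316] 0.0585 0.0409 1257
[0.6331 0.0324] [0.034  0.0087] 86.9 [0.6371 0.0322] 0.0171 0.0397 88
heat_mark []
timer_mark [([248.6, 187.4], 0.72, array([ 0.4554, -0.0342,  0.053 ]))]
heat_top [([384.1, 224.1], 0.57, array([0.4848, 0.0987, 0.0986]))]
timer_top [([215.6, 228.1], 0.58, array([ 0.4824, -0.0661,  0.0993]))]
```

View pics/w0.png

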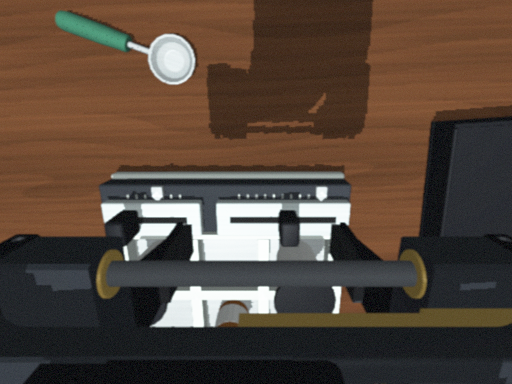

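The wrist view shows the steel clips at (157,193) for the timer and (321,192) for the heat, each beside its own track.

Run:
```python
from h import *
psi=-0.0378; ux=np.array([np.cos(psi),np.sin(psi)]); uy=np.array([-ux[1],ux[0]])
O=np.array([0.607,0.0327])
for i in (0,1):
    d=np.load(f"w{i}.npz"); X=d["X"]; a=(X[...,:2]-O)@ux; b=(X[...,:2]-O)@uy; z=X[...,2]
    for nm,lo,hi,m in [("clip",.0495,.057,(a<-.146)&(a>-.166)),("fader",.094,.104,(a<-.1)&(a>-.15))]:
        m=m&(z>lo)&(z<hi); n,l,st,_=cv2.connectedComponentsWithStats(m.astype(np.uint8))
        for k in range(1,n):
            if st[k,4]<20: continue
            q=l==k; print(i,nm,st[k,4],"a",np.percentile(a[q],[2,98]).round(4),"b",np.percentile(b[q],[2,98]).round(4),b[q].mean().round(4))
    # warmer edges at panel
    m=(z>.043)&(z<.047)&(a<-.1)&(a>-.155); print("panel b",np.percentile(b[m],[.3,99.7]).round(4),"a",np.percentile(a[m],[.3,99.7]).round(4))
```

```text
0 clip 67 a [-0.1523 -0.146 ] b [-0.0816 -0.0702] -0.0757
0 clip 66 a [-0.1521 -0.1466] b [0.102  0.1136] 0.1078
0 fader 353 a [-0.1292 -0.1048] b [-0.1136 -0.0954] -0.1029
0 fader 503 a [-0.1289 -0.1031] b [0.0592 0.0781] 0.0687
panel b [-0.1438  0.2581] a [-0.153 -0.101]
1 clip 65 a [-0.1521 -0.1464] b [-0.0815 -0.0704] -0.076
1 clip 72 a [-0.1521 -0.1465] b [0.1014 0.1131] 0.107
1 fader 513 a [-0.1289 -0.1029] b [-0.1146 -0.0961] -0.105
1 fader 533 a [-0.1289 -0.103 ] b [0.0591 0.0772] 0.0674
panel b [-0.3392  0.1416] a [-0.1532 -0.1011]
```

```bash
cat >> h.py <<'E'
psi=-0.0378; ux=np.array([np.cos(psi),np.sin(psi)]); uy=np.array([-ux[1],ux[0]]); O=np.array([0.607,0.0327])
YAW=np.pi+psi
def W(a,b): return O+a*ux+b*uy
def P(xy,z): return [float(xy[0]),float(xy[1]),float(z)]
def slide(b0,b1,limit=None,a=-.1158,z=.066):
    env.move_gripper(.55)
    env.reach(P(W(a,b0),.16),[np.pi,0,YAW]); env.move_linear(P(W(a,b0),z),velocity=.12)
    env.move_gripper(0,force=10)
    hit=env.move_linear(P(W(a,b1),z),velocity=.04,force_limit=limit)
    s=get_state(); print("hit",hit,"b",(s["ee_pos"][:2]-O)@uy,s["width"],s["wrist_force"],s["clock"])
    env.move_gripper(.55); env.move_linear([*s["ee_pos"][:2],.16],velocity=.15)
def look(y=.03,x=.45,z=.19):
    env.reach([x,y,z],[np.pi,0,YAW]); env.dwell(.2)
    p=shot("wrist"); X=cloud(p); a=(X[...,:2]-O)@ux; b=(X[...,:2]-O)@uy; zz=X[...,2]
    m=(zz>.094)&(zz<.104)&(a<-.1)&(a>-.15); n,l,st,_=cv2.connectedComponentsWithStats(m.astype(np.uint8))
    for k in range(1,n):
        if st[k,4]>100:
            q=l==k; e=np.percentile(b[q],[2,98]); print("fader b",e.round(4),e.mean().round(4))
    return p
E
python3 - <<'E'
from h import *
slide(.068,-.01,8)
slide(-.1049,-.0757,25)
p=look()
X=cloud(p)
E
```

```text
hit True b 0.015537484438143706 0.2313676047127956 [0.85480009 4.98247643 2.99386774] 10.0667
hit False b -0.07498090112768079 0.23029550420317424 [-1.42385797  1.86735909  4.91083208] 14.8083
fader b [-0.0844 -0.0665] -0.0754
fader b [0.0052 0.024 ] 0.0146
```

Run:
```python
from h import *
p=shot("top")
print("tray floor",*[b for b in blobs(p,.0025,.0085,500,(.38,.62,.28,.46))])
X=cloud(p); m=(X[...,2]>.036)&(X[...,2]<.05)&(X[...,0]>.37)&(X[...,0]<.63)&(X[...,1]>.27)&(X[...,1]<.47)
q=X[m]; r=cv2.minAreaRect(q[:,:2].astype(np.float32)); print("tray rim",r)
print("cell floors"); [print(*b) for b in blobs(p,.011,.019,80,(.5,.72,-.14,.2))]
print("cups"); [print(*b) for b in blobs(p,.1,.118,200,(.5,.72,-.14,.2))]
```

```text
tray floor (array([0.4956, 0.3745]), array([0.191 , 0.1282]), 1.9, array([0.4946, 0.3738]), 0.1136, 0.0055, 2869)
tray rim ((0.49515023827552795, 0.36641013622283936), (0.2005266696214676, 0.1518630087375641), 1.7173290252685547)
cell floors
[0.6568 0.1207] [0.071  0.0712] 87.3 [0.6564 0.1196] 0.0484 0.0156 617
[0.6538 0.0319] [0.0722 0.0689] 88.6 [0.6533 0.0318] 0.0484 0.0156 368
[ 0.6498 -0.0572] [0.0743 0.07  ] 87.5 [ 0.6497 -0.057 ] 0.0489 0.0154 657
[0.5916 0.033 ] [0.0714 0.0166] 84.9 [0.595  0.0327] 0.0358 0.0158 120
[ 0.5434 -0.0601] [0.0569 0.0331] 88.9 [ 0.5435 -0.0602] 0.0329 0.0155 129
cups
[ 0.5606 -0.0577] [0.0637 0.0566] 14.6 [ 0.5596 -0.0544] 0.0324 0.1099 492
```

```bash
cat >> h.py <<'E'
Oc=np.array([0.6091,0.0332])
def cell(i): return Oc+(-.044 if i<3 else .044)*ux+(i%3-1)*.088*uy
def pick(xy,z,o,force,yaw=YAW,zt=.22):
    env.move_gripper(o)
    env.reach(P(xy,zt),[np.pi,0,yaw]); env.move_linear(P(xy,z),velocity=.15)
    env.move_gripper(0,force=force); s=get_state(); print("grip width mm",s["width"]*87,s["grasp_force"])
    env.move_linear(P(xy,zt),velocity=.2)
    return get_state()["width"]*87
def place(xy,z,o,yaw=YAW,zt=.22):
    env.reach(P(xy,zt),[np.pi,0,yaw]); env.move_linear(P(xy,z+.03),velocity=.2)
    hit=env.move_linear(P(xy,z),velocity=.05,force_limit=8)
    s=get_state(); print("place hit",hit,s["ee_pos"],s["wrist_force"],s["clock"])
    env.move_gripper(o); env.move_linear(P(xy,zt),velocity=.2)
E
python3 - <<'E'
from h import *
if pick([.5656,.1202],.060,1.0,6)>50:
    place([.54,.366],.0505,.95)
    if pick([.5596,-.0549],.060,1.0,6)>50: place([.45,.366],.0505,.95)
p=shot("top"); save(p,"top1")
print("tins"); [print(*b) for b in blobs(p,.044,.056,200,(.3,.75,-.55,-.2))]
print("cups"); [print(*b) for b in blobs(p,.09,.118,200,(.3,.75,-.2,.5))]
E
```

```text
grip width mm 64.51539000545881 5.997840240597725
place hit False [0.53981359 0.3659066  0.05010094] [ 0.22081408 -0.76557169  0.03854214] 23.9417
grip width mm 64.41311815938646 5.997041389346123
place hit False [0.44984761 0.36586384 0.05013589] [0.99422721 0.11530113 0.13993165] 33.45
tins
[ 0.6115 -0.3031] [0.0565 0.0555] 88.0 [ 0.6124 -0.3026] 0.0291 0.0498 383
[ 0.5607 -0.4138] [0.0562 0.0562] 53.5 [ 0.5605 -0.4136] 0.0292 0.0496 402
[ 0.4814 -0.3048] [0.0557 0.0562] 17.0 [ 0.4815 -0.3042] 0.029 0.05 396
[ 0.3893 -0.3399] [0.0558 0.0563] 73.0 [ 0.3896 -0.3396] 0.0291 0.05 421
cups
[0.5398 0.3649] [0.0629 0.0635] 30.7 [0.5409 0.3655] 0.0329 0.1002 516
[0.4491 0.3478] [0.0293 0.0621] 87.9 [0.4495 0.359 ] 0.0313 0.1001 243
```

View pics/top1.png

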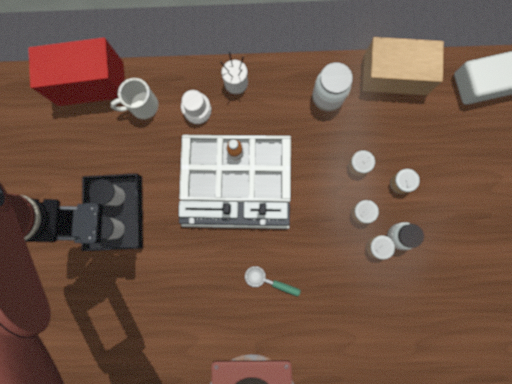

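The cups stand in the tray, with both tops at z = 0.100. The tin at (382,247) has been knocked to about 4 mm from the creamer, so I'll grip it across the line joining the two.

Run:
```python
from h import *
def tins():
    p=shot("top"); r=[b[3] for b in blobs(p,.044,.056,150,(.3,.75,-.55,-.2)) if .025<b[4]<.033]; print(r); return p
if pick([.3895,-.3397],.031,.85,25,yaw=1.987)>50:
    place(cell(3),.0475,.80,yaw=psi+np.pi/2)
    tins()
    if pick([.4815,-.3045],.031,.85,25)>50:
        place(cell(5),.0475,.80,yaw=psi+np.pi/2)
env.reach([.45,.03,.25],[np.pi,0,YAW])
p=tins(); print("well"); [print(*b) for b in blobs(p,.058,.07,150,(.5,.75,-.14,.2))]
print("creamer"); [print(*b) for b in blobs(p,.08,.09,150,(.3,.6,-.5,-.3))]
```

```text
grip width mm 57.65091695967769 25.000510811805725
place hit True [ 0.6486419  -0.05613017  0.04649417] [-0.35616337  0.21452864  4.27349289] 44.025
[array([ 0.6121, -0.3031]), array([ 0.5602, -0.4137]), array([ 0.4814, -0.3042])]
grip width mm 57.57413342113594 25.000621676445007
place hit True [0.655224   0.11945238 0.04647458] [-0.1889685  -0.29039918  4.51977683] 54.2833
[array([ 0.6123, -0.3035]), array([ 0.5605, -0.4134])]
well
[0.6551 0.1189] [0.0555 0.0575] 89.2 [0.6556 0.1203] 0.0295 0.0651 384
[ 0.6483 -0.056 ] [0.0561 0.0559] 24.5 [ 0.6486 -0.056 ] 0.0288 0.065 378
creamer
[ 0.4161 -0.4004] [0.0584 0.0561] 89.2 [ 0.4171 -0.4014] 0.0303 0.0845 478
```

Run:
```python
from h import *
if pick([.6121,-.3030],.031,.85,25)>50:
    place(cell(0),.0475,.80)
    if pick([.5604,-.4136],.031,.85,25)>50:
        place(cell(2),.0475,.80)
p=look(); save(p,"w2")
env.reach([.35,-.2,.3],[np.pi,0,YAW])
p=shot("top"); save(p,"top2")
print("counter tins"); [print(*b) for b in blobs(p,.044,.056,150,(.3,.75,-.55,-.2))]
print("well"); [print(*b) for b in blobs(p,.058,.07,150,(.5,.75,-.14,.2))]
print("creamer"); [print(*b) for b in blobs(p,.08,.09,150,(.3,.6,-.5,-.3))]
print("cups"); [print(*b) for b in blobs(p,.09,.118,60,(.3,.75,-.2,.5))]
print(get_state()["clock"])
```

```text
grip width mm 57.53908975314075 25.000433921813965
place hit True [ 0.56068583 -0.05272976  0.04650106] [-0.40334371 -0.12225719  4.36771998] 64.6833
grip width mm 57.03741783131179 25.00050276517868
place hit True [0.56734534 0.1228067  0.04656147] [-0.39036374  0.30991468  4.24633896] 74.3917
fader b [-0.0851 -0.0664] -0.0757
fader b [0.0054 0.0242] 0.0148
counter tins
well
[0.6547 0.1202] [0.0565 0.056 ] 44.1 [0.6554 0.1197] 0.0292 0.0651 377
[ 0.6489 -0.0565] [0.0548 0.0567] 88.6 [ 0.6488 -0.056 ] 0.0294 0.0651 378
[0.5675 0.1218] [0.0576 0.0551] 0.2 [0.5673 0.1229] 0.0292 0.0651 385
[ 0.5602 -0.0527] [0.0564 0.0556] 63.8 [ 0.5605 -0.0527] 0.0291 0.0651 388
[0.508  0.1213] [0.1094 0.0159] 89.7 [0.5098 0.1213] 0.0552 0.0596 181
creamer
cups
[0.6514 0.0319] [0.021  0.0192] 86.0 [0.6515 0.0316] 0.0111 0.1088 72
[0.5406 0.3649] [0.0634 0.0632] 74.8 [0.5402 0.3654] 0.0325 0.1003 522
[0.4932 0.0528] [0.02   0.0277] 88.3 [0.4925 0.0523] 0.0153 0.0985 93
[ 0.4898 -0.0376] [0.0173 0.0252] 88.7 [ 0.4899 -0.0376] 0.0152 0.0988 87
[0.4497 0.3657] [0.0634 0.0621] 88.7 [0.4496 0.3655] 0.033 0.1003 541
78.0
```

View pics/top2.png

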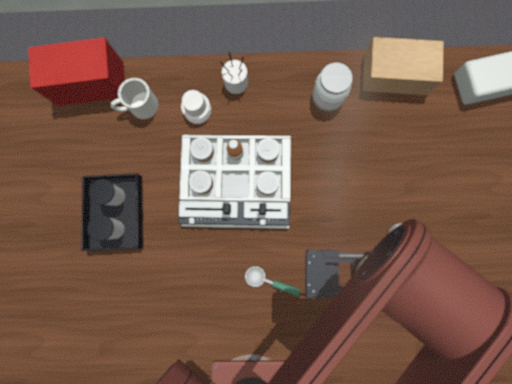

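Run:
```python
from h import *
slide(.0152,.1072,25)
for y in (.1,0.):
    p=look(y=y); X=cloud(p); a=(X[...,:2]-O)@ux; b=(X[...,:2]-O)@uy; z=X[...,2]
    m=(z>.0495)&(z<.057)&(a<-.146)&(a>-.166); n,l,st,_=cv2.connectedComponentsWithStats(m.astype(np.uint8))
    for k in range(1,n):
        if st[k,4]>20: e=np.percentile(b[l==k],[2,98]); print("clip",e.round(4),e.mean().round(4))
save(p,"w3")
```

```text
hit False b 0.10745080509283733 0.2334609409292581 [-0.45348631 -0.45429238  5.47075579] 83.9083
fader b [-0.0838 -0.0657] -0.0748
clip [0.2981 0.3086] 0.3033
clip [-0.0814 -0.0704] -0.0759
clip [0.1025 0.1137] 0.1081
fader b [-0.0826 -0.0659] -0.0742
fader b [0.0963 0.1146] 0.1055
clip [-0.0822 -0.0709] -0.0765
clip [0.1019 0.1132] 0.1075
```

Run:
```python
from h import *
def meas(p):
    X=cloud(p); a=(X[...,:2]-O)@ux; b=(X[...,:2]-O)@uy; z=X[...,2]
    for nm,m in [("clip",(z>.0495)&(z<.057)&(a<-.146)&(a>-.166)),("fader",(z>.094)&(z<.104)&(a<-.1)&(a>-.15))]:
        n,l,st,_=cv2.connectedComponentsWithStats(m.astype(np.uint8))
        for k in range(1,n):
            q=l==k; e=np.percentile(b[q],[2,98])
            if st[k,4]>20 and abs(e.mean())<.14: print(nm,st[k,4],e.round(4),e.mean().round(4),"a",np.percentile(a[q],[2,98]).round(3))
env.move_gripper(1.0)
for y in (.14,.11,.05):
    env.reach([.47,y,.19],[np.pi,0,YAW]); env.dwell(.3); p=shot("wrist"); print(y); meas(p)
    if y==.11: save(p,"w4")
p=shot("top"); print("top"); [print(*b) for b in blobs(p,.09,.105,30,(.4,.52,-.2,.2))]
print(get_state()["clock"])
```

```text
0.14
clip 60 [0.1031 0.1129] 0.108 a [-0.152 -0.146]
clip 71 [-0.0819 -0.07  ] -0.076 a [-0.152 -0.146]
fader 570 [-0.0838 -0.0656] -0.0747 a [-0.129 -0.103]
fader 543 [0.0968 0.1164] 0.1066 a [-0.129 -0.103]
0.11
clip 72 [-0.0819 -0.0701] -0.076 a [-0.152 -0.146]
clip 68 [0.102  0.1138] 0.1079 a [-0.152 -0.146]
fader 562 [-0.0838 -0.0656] -0.0747 a [-0.129 -0.103]
fader 538 [0.0967 0.1157] 0.1062 a [-0.129 -0.103]
0.05
clip 69 [-0.0822 -0.0701] -0.0761 a [-0.152 -0.146]
clip 66 [0.102  0.1132] 0.1076 a [-0.152 -0.146]
fader 489 [-0.0842 -0.066 ] -0.0751 a [-0.129 -0.104]
fader 539 [0.0966 0.1147] 0.1057 a [-0.129 -0.103]
top
90.0833
```

View pics/w4.png

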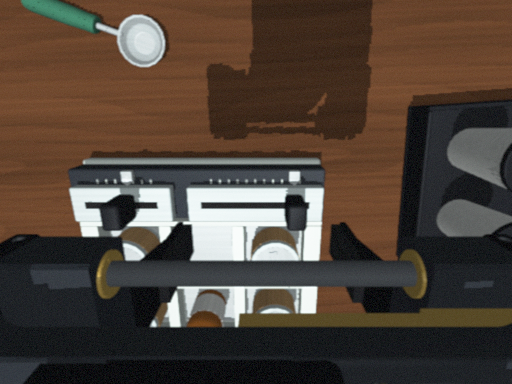

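Run:
```python
from h import *
slide(.1066,.1086,25); slide(-.0750,-.0765,25)
def meas(p):
    X=cloud(p); a=(X[...,:2]-O)@ux; b=(X[...,:2]-O)@uy; z=X[...,2]
    for nm,m in [("clip",(z>.0495)&(z<.057)&(a<-.146)&(a>-.166)),("fader",(z>.094)&(z<.104)&(a<-.1)&(a>-.15))]:
        n,l,st,_=cv2.connectedComponentsWithStats(m.astype(np.uint8))
        for k in range(1,n):
            e=np.percentile(b[l==k],[2,98])
            if st[k,4]>20 and abs(e.mean())<.14: print(nm,st[k,4],e.round(4),e.mean().round(4))
env.move_gripper(1.0)
for y in (.11,.05):
    env.reach([.47,y,.19],[np.pi,0,YAW]); env.dwell(.3); p=shot("wrist"); print(y); meas(p)
env.reach([.3,.25,.3],[np.pi,0,YAW+.4]); env.dwell(.3)
p=shot("top"); save(p,"top3")
for nm,lo,hi in [("tins",.058,.07),("tall",.08,.118)]:
    print(nm); [print(*b) for b in blobs(p,lo,hi,60,(.3,.75,-.55,.5))]
print(get_state()["clock"])
```

```text
hit False b 0.10863734846251549 0.22531581966404363 [-1.61220505 -0.71525279  3.4907031 ] 93.2833
hit False b -0.07650161577209245 0.22839755710468282 [-0.82728301  1.19444462  3.30379962] 97.6
0.11
clip 68 [-0.0815 -0.0705] -0.076
clip 67 [0.1024 0.1135] 0.108
fader 539 [0.0981 0.1168] 0.1075
fader 558 [-0.0855 -0.0672] -0.0763
0.05
clip 67 [-0.0816 -0.0704] -0.076
clip 66 [0.1021 0.113 ] 0.1075
fader 505 [-0.0857 -0.0674] -0.0766
fader 541 [0.098 0.116] 0.107
tins
[0.6553 0.1196] [0.0556 0.0565] 74.8 [0.6559 0.1201] 0.0294 0.0653 378
[ 0.6488 -0.0566] [0.0549 0.0567] 88.7 [ 0.6488 -0.0558] 0.0291 0.065 383
[0.5672 0.1217] [0.0577 0.0547] 1.1 [0.5671 0.1226] 0.0292 0.0653 387
[ 0.5604 -0.0526] [0.0564 0.0567] 24.6 [ 0.5607 -0.0527] 0.0292 0.0649 394
[0.4952 0.102 ] [0.1486 0.0392] 88.7 [0.4952 0.102 ] 0.0763 0.0597 576
[ 0.4896 -0.0451] [0.1055 0.0391] 88.9 [ 0.4884 -0.045 ] 0.0556 0.0595 408
[ 0.4195 -0.3845] [0.0307 0.062 ] 81.7 [ 0.4181 -0.3945] 0.0315 0.0606 71
tall
[0.6498 0.0319] [0.0303 0.0319] 4.8 [0.6505 0.0323] 0.0186 0.0898 141
[0.5406 0.3649] [0.0638 0.0633] 75.0 [0.5405 0.3649] 0.0329 0.1001 543
[0.4957 0.145 ] [0.0272 0.0199] 1.2 [0.4965 0.1445] 0.0151 0.0983 105
[ 0.489  -0.0401] [0.0173 0.0268] 88.9 [ 0.4891 -0.0389] 0.0152 0.0988 93
[0.45   0.3649] [0.0641 0.063 ] 62.7 [0.4494 0.3652] 0.0334 0.1004 564
[ 0.4161 -0.4003] [0.0575 0.0562] 88.4 [ 0.4171 -0.401 ] 0.0303 0.0845 469
103.2417
```

View pics/top3.png

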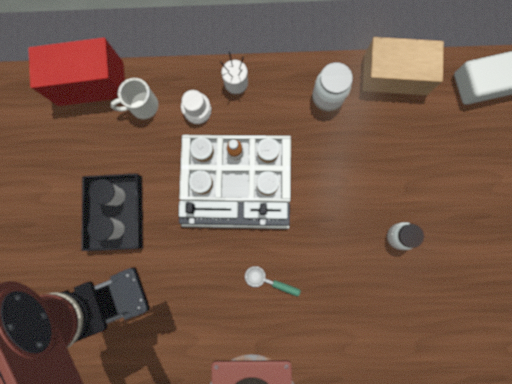

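The top view shows four tins upright in the end cells, around (201,150), (268,150), (200,182) and (268,183). The bottle is in its cell, both cups are in the tray, the creamer hasn't moved and the faders are within 1 mm of their clips, so I'm handing in.

```bash
python3 -c "
from h import *
print(env.close_job())"
```

```text
the job is handed in; nothing more can be done
None
```

The job is handed in: heat went to off first, both cups now stand in the tray, all four tins stand upright in their own cells, and both faders ended within about 1 mm of their clips, with the bottle and jar where they were.

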